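# Nest the tapered torque adaptor loosely in the cap tester

### The arm

A 6-joint arm with a two-finger parallel gripper is mounted at the origin on the work surface. World frame = base frame: x ahead of the robot, y to its left, z up, the work surface at z = 0. Lengths are in m, angles in rad, forces in N, time in s.
With the tool pointing down it reaches from about 0.25 to 0.725 m from the base axis. Payload 4 kg.
Tool frame: the origin (TCP) lies midway between the tips of the shut fingers; the grasp point (between the pads) lies 19 mm behind it; z points along the fingers, y is the direction in which the jaws open and shut (so a half turn about z gives the same grasp; the last joint's range is limited). The gripper opens to 85 mm and grips with 20 to 120 N. Pads are 22 mm wide; open, the fingers measure 114 mm over their backs; the gripper's body (76 mm by 85 mm) begins 54 mm behind the grasp point. The pads swing forward as they close: fully open they stand 13 mm farther back than shut.
Start: joints at [0, 0.241, 0.005, 1.335, 0, 1.571], TCP at [0.5, -0, 0.231] pointing down, gripper open.
Joint ranges: [-2.72, 2.72], [-1.05, 1.87], [-1.09, 1.28], [-1.99, 2.15], [-1.42, 1.44], [-3.14, 3.14]. Speed limits (rad/s): [2.79, 2.79, 3.14, 3.14, 3.14, 3.14].

### API

Orientations are given as a unit quaternion [x, y, z, w].
In Python, from workcell import get_obs, camera, camera_model, job_done, masks_of gives the robot as it stands.
- The arm moves only by the tool jog_arm, never from a script. Its argument "deltas" is a list that holds one entry, the list of rows, each a list of 7 numbers: the shift along the tool's x, y, z in mm, then the turn, a rotation vector about the tool's x, y, z in degrees, then the finger opening in mm, from 0 to 85.4. A call has 1 to 5 rows; each row shifts and turns the pose as measured when the row begins, along the tool's axes as they then stand; what a row does not reach is not made up. A row lasts 1/10 s, in which the tool goes at most 50 mm and 8.59 degrees, less where a joint would pass 70% of its speed; a pose out of reach is approached as far as the arm can. A call with a gripper value outside its range is refused whole. The fingers move at their own pace and stop on an object; the grip force is fixed at half the most. Time passes only in rows, so rows that do not move let the fingers close. It gives the time, the measured TCP pose, the force and the opening at its end, in the units of the state.
- get_obs(): the state, without advancing time (a new reading comes with each control period).
- camera(name): name is "scene" or "side" or "wrist"; returns the picture (384x512x3 uint8, red, green, blue); there is no depth.
- camera_model(name): a dict with "fovy" (degrees; the focal length in pixels is half the picture's height over the tangent of half this angle, whatever the lens; pixels are square), "cx", "cy" (the principal point, pixels), "k1" (the pictures are not rectified: a ray, as slopes to the right and down, at radius r is drawn at 1 + k1 r^2 times it, then the intrinsics apply), "pose" (4x4, takes a point from camera to world coordinates); the wrist camera has in their place "T_tool_cam" (4x4, takes a point from camera to tool coordinates, whose origin is the TCP and whose axes are the flange's). Camera axes: x right, y down, z forward; pixel columns grow to the right and rows downward; lengths in m; the calibration is good to about 2 mm. A picture is of the moment at which its call begins: read the wrist's pose just before it. camera_model takes no time and is no camera call.
- job_done(): hands the job in, once; it reports no verdict.
Trained networks look in the newest picture that a camera, given by its name, has taken for a name from the list of things; names that differ only in an ending like _2 or _b are one class to them, and where a whole thing is asked for, a point or a joint stands for the part that bears it (a point fixed in the world has none). Each returns a list of dicts, best first, with "conf" (0 to 1); they miss things now and then, are a little off and sometimes report something else, mostly with a low value. They report only what shows in the picture. A call takes as long as a camera call. They do not tell look-alikes from the thing itself.
- masks_of(target, camera): "pixels" (384x512 bool, what is visible of it) and "at" ([column, row] in pixels, amid what is visible of it).
The state is a dict: "clock": time; "joint_pos": joint angles; "joint_vel": joint speeds; "tau": joint torques, N m; "eef_pos": TCP position; "tool_rot": TCP orientation; "ft_force": force on the tool from outside, world axes, zero at the start; "ft_torque": the same for the moment, N m; "grip_width": finger opening in m.
Only numpy, scipy, OpenCV 4.12 (cv2) and the standard library are available. Lean on these libraries where they do the work, as an engineer would, in place of code of your own. Each camera call takes 0.05 s, during which the arm holds its last target. There are 200 camera calls.

### The job

Take the black tapered torque adaptor from its little V-rest, lay it in the cap tester's V-cradle behind the two guide rails, narrow end towards the tester's mouth, and let go of it. Then push it along the cradle from behind, gently, until its taper meets the tapered steel sleeve hidden inside the tester, and stop at that first firm resistance so that it stays nested there loosely and is not driven in and jammed. Leave the canister, bottle, cap and gauge where they are.

Things in the scene. Friction and masses are not known exactly. Their poses are not given: they have to be found in the camera images.
- adaptor: black acetal adaptor, about 130 g, lying level: round body 40 mm in diameter, 60 mm long, flat wide end; then a nose 40 mm long tapering from 34 to 20 mm in diameter. Origin on the axis in the middle of the body; x along the axis to the nose: wide end at x = -30 mm, shoulder +30, nose tip +70, centre of mass near +10. Its y and z may point anywhere round the axis (it can roll).
- nose (a point): centre of the adaptor's narrow nose tip, 70 mm from the adaptor's origin
- rest: fixed aluminium V-rest, 50 x 50 mm, where the adaptor lies at the start, within 4 mm of the middle of the groove, nose to the rest's +x. Origin at the centre of its underside, z up, groove along x; the adaptor's axis lies 42 mm above it. The V block is 38 mm wide, narrower than the adaptor: fingers can pass down beside it. It stands on either side of the tester.
- tester: fixed bench tester: grey base plate 320 x 120 x 12 mm carrying a V-cradle, guide rails and the head. Origin on its underside, right below the centre of the mouth; z up; x points level into the mouth (the way to push), y across. The 90-degree V-groove runs from x = -170 to -4 mm and holds the adaptor's axis 55 mm above the origin, in line with the mouth.
- mouth (a point): centre of the mouth, in the head's front face, on the cradle's axis, 55 mm above the tester's origin; axes as the tester's. The hidden sleeve behind it sits at a different depth each start: the adaptor meets it with the adaptor's origin anywhere from about 36 to 0 mm before the mouth plane.
- head: fixed white head of the tester, 130 x 130 mm, 95 mm high, same origin and axes as the tester, reaching from x = 0 to 130 mm; mouth a 53 mm ring round a 56 mm square opening in its front face. Inside, out of sight, is a tapered steel sleeve that fits the nose. It is sprung: once met it resists by some 3 to 4 N per mm; merely sliding the adaptor takes about 1 N.
- taper_give (a joint): how far (m) the hidden tapered sleeve is pressed back on its spring: 0 until met; above 0.004 (12 to 16 N of push) the tapers count as jammed. When the push is let off slowly the spring settles by itself and the adaptor stays in touch.
- canister: bystander: screw-top steel canister, 94 mm in diameter, 107 mm high, origin under its centre; it stands on the opposite side of the tester from the rest
- bottle: bystander: amber glass test bottle, 60 mm in diameter, 130 mm high, origin under its centre
- cap: bystander: red polypropylene cap, 38 mm in diameter, 18 mm high, origin under its centre
- gauge: bystander: brass depth gauge lying flat, T-shaped, an 80 mm crossbar and a 130 mm blade, about 10 mm high, origin under the crossbar's centre
- lay (a point): where to lay the adaptor: put its origin about here. On the cradle's axis, 115 mm before the mouth; axes as the tester's. The V block is 38 mm wide here, so fingers pass down beside it. The two steel guide rails begin 46 mm further on (69 mm before the mouth) and run to the head, 64 mm apart inside, tops 12 mm above the axis: no room to grip the adaptor between them, so push from behind.
Things that resemble listed ones, but are neither listed nor needed, are in the scene too. Of the things shaped like the adaptor, the black one is meant.

How it is judged:
On the way:
1. the adaptor lies in the cradle, nose towards the mouth, its origin at least 60 mm short of the mouth plane, and has been let go (x of adaptor in the frame of mouth below -0.06 m and x of nose in the frame of mouth above -0.11 m and y of adaptor in the frame of mouth between -0.005 and 0.005 m and z of adaptor in the frame of mouth between -0.005 and 0.005 m and angle between the x axis of adaptor and the x axis of tester, either way round below 0.08 rad and contact force between adaptor and the fingers below 0.05 N and linear speed of adaptor below 0.02 m/s), for 0.2 s.
At the end, for the whole second after the job is handed in: The adaptor lies at rest in the cradle, in line with the mouth (within 4 mm sideways, 5 mm in height, 0.08 rad), its nose inside the head and its taper touching the hidden sleeve (contact force above 0.05 N), released, with the sleeve pressed back less than 4 mm (contact force between adaptor and head above 0.05 N and x of adaptor in the frame of mouth above -0.045 m and y of adaptor in the frame of mouth between -0.004 and 0.004 m and z of adaptor in the frame of mouth between -0.005 and 0.005 m and angle between the x axis of adaptor and the x axis of tester, either way round below 0.08 rad and value of joint taper_give below 0.004 m and linear speed of adaptor below 0.01 m/s).
It fails at once if the tapers are driven in and jammed: the hidden sleeve is pressed back more than 4 mm (value of joint taper_give above 0.004 m).
It fails at once if the canister is moved more than 20 mm (distance of canister from where it was at the start of the episode above 0.02 m).
It fails at once if the bottle is moved more than 20 mm (distance of bottle from where it was at the start of the episode above 0.02 m).
It fails at once if the cap is moved more than 20 mm (distance of cap from where it was at the start of the episode above 0.02 m).
It fails at once if the gauge is moved more than 20 mm (distance of gauge from where it was at the start of the episode above 0.02 m).
It also fails if it takes over 61 s, if anything falls off the work surface, if the arm or the gripper's body presses on something with over 40 N, if the wrist force passes 120 N, or if a joint passes its speed limit or range.

## Working session

There is one attempt and no reset: what is moved stays moved. The work goes in short steps, Python scripts to look and compute and a tool call to move; the robot and the scene stay as the last step left them, time stands still between calls to the robot, and variables do not carry over. Pictures are saved under pics/ and viewed, about 8 in all and at most 12, crops included, and the job is handed in when it is done.

Besides the shell and the picture viewer there is one more tool, called as name(argument=value, ...), one argument or row to a line, values as JSON. jog_arm: Moves the arm, as the interface text tells. Its arguments: {"type":"object","properties":{"deltas":{"type":"array"}},"required":["deltas"]}

```bash
mkdir -p pics; cat > h.py <<'E'
import numpy as np, cv2
from workcell import *
from scipy.spatial.transform import Rotation as R
def cam_pose(n):
    m=camera_model(n)
    if n!='wrist': return m,np.array(m['pose'])
    o=get_obs();T=np.eye(4);T[:3,:3]=R.from_quat(o['tool_rot']).as_matrix();T[:3,3]=o['eef_pos']
    return m,T@np.array(m['T_tool_cam'])
def f_of(m): return 192/np.tan(np.radians(m['fovy'])/2)
def ray(n,u,v,mp=None):
    m,T=mp or cam_pose(n);f=f_of(m)
    d=np.array([(u-m['cx'])/f,(v-m['cy'])/f]);s=d.copy()
    for _ in range(20): s=d/(1+m['k1']*(s@s))
    w=T[:3,:3]@np.array([s[0],s[1],1]);return T[:3,3],w/np.linalg.norm(w)
def atz(n,u,v,z,mp=None):
    o,w=ray(n,u,v,mp);return o+w*(z-o[2])/w[2]
def proj(n,P,mp=None):
    m,T=mp or cam_pose(n);f=f_of(m)
    p=(np.atleast_2d(P)-T[:3,3])@T[:3,:3];s=p[:,:2]/p[:,2:];r=(s**2).sum(1,keepdims=True)
    return s*(1+m['k1']*r)*f+[m['cx'],m['cy']]
def save(img,name): cv2.imwrite('pics/'+name,cv2.cvtColor(img,cv2.COLOR_RGB2BGR))
E
python3 - <<'E'
from h import *
a=camera('scene');b=camera('side')
save(cv2.resize(np.vstack([a,b]),(512,768))[:,:] if 0 else np.hstack([a,b])[:, :],'a.png')
save(a,'sc.png');save(b,'sd.png')
for c in('scene','side'):
    print(c,camera_model(c))
    for t in('adaptor','rest','tester','head'):
        for d in masks_of(t,c)[:3]: print(t,d['conf'],d['at'],d['pixels'].sum())
print(camera_model('wrist'),get_obs())
E
```

```text
scene {'fovy': 43.68938899471017, 'cx': 268.27271162916395, 'cy': 197.02703827344203, 'k1': 0.03125522770777358, 'pose': array([[ 6.42765533e-01,  6.53031430e-01, -4.00502711e-01,
         1.07865531e+00],
       [ 7.66062535e-01, -5.47370408e-01,  3.36947814e-01,
        -4.48948158e-01],
       [ 8.14180396e-04, -5.23388563e-01, -8.52093745e-01,
         1.08366846e+00],
       [ 0.00000000e+00,  0.00000000e+00,  0.00000000e+00,
         1.00000000e+00]])}
adaptor 0.86 [341.7, 155.9] 496
adaptor 0.63 [330.4, 110.4] 419
rest 0.57 [332.3, 111.8] 429
tester 0.78 [303.8, 207.6] 5959
tester 0.71 [324.0, 119.7] 153
head 0.74 [314.7, 222.0] 3697
side {'fovy': 45.44947565035846, 'cx': 249.2534394120143, 'cy': 191.3000876323339, 'k1': -0.10037353263605993, 'pose': array([[-0.9867247 , -0.1203385 ,  0.10905509,  0.47348067],
       [-0.16206197,  0.6862011 , -0.70912902,  0.8358084 ],
       [ 0.0105018 , -0.7173888 , -0.69659387,  0.94444606],
       [ 0.        ,  0.        ,  0.        ,  1.        ]])}
adaptor 0.89 [277.9, 305.5] 723
adaptor 0.72 [230.8, 276.5] 565
rest 0.5 [281.5, 319.4
[... 548 characters left out ...]
0000000e+00]])} {'clock': 0.5, 'joint_pos': array([1.24083955e-05, 2.40617218e-01, 4.94590407e-03, 1.33522489e+00,
       3.81104671e-06, 1.57078045e+00]), 'joint_vel': array([-0.00110504, -0.00069692,  0.00043228, -0.00106604,  0.00069285,
       -0.00060227]), 'tau': array([ 1.06217652e-05, -3.71859384e+01,  2.52461153e+01,  2.72258076e-03,
        2.98518991e-06, -9.81074209e-06]), 'eef_pos': array([4.99962792e-01, 7.36038874e-06, 2.31277168e-01]), 'tool_rot': array([ 7.07096779e-01,  7.07116782e-01, -3.39656309e-05, -3.66605705e-05]), 'ft_force': array([ 0.51087152, -0.00565406,  0.84661009]), 'ft_torque': array([-0.02724565,  0.02270531,  0.00648893]), 'grip_width': 0.08533625351713695}
```

View pics/sc.png

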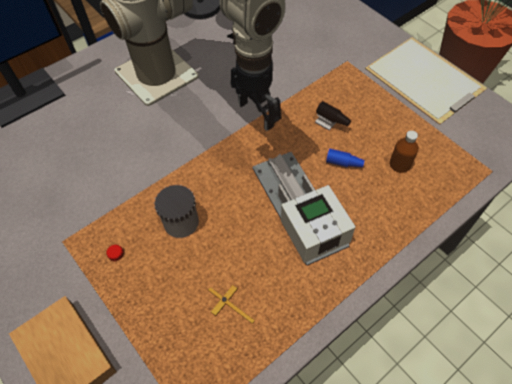

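View pics/sd.png

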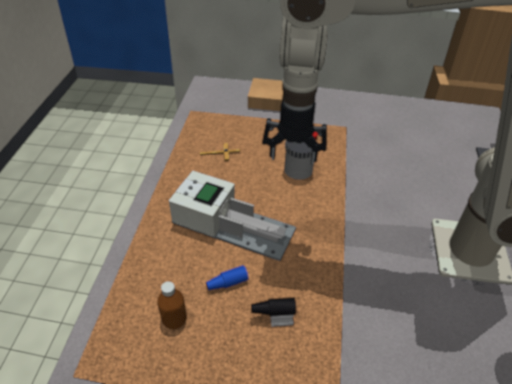

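```bash
cat >> h.py <<'E'
from scipy.optimize import minimize
def hullmask(n,groups,mp):
    im=np.zeros((384,512),np.uint8)
    for g in groups:
        p=proj(n,g,mp);cv2.fillConvexPoly(im,cv2.convexHull(np.round(p*16).astype(np.int32)),1,shift=4)
    return im>0
def box(x0,x1,y0,y1,z0,z1): return np.array([[x,y,z] for x in(x0,x1) for y in(y0,y1) for z in(z0,z1)])
def cyl(x0,x1,r0,r1,z):
    t=np.linspace(0,2*np.pi,40);return np.vstack([np.c_[0*t+x,r*np.cos(t),z+r*np.sin(t)] for x,r in((x0,r0),(x1,r1))])
ADA=[cyl(-.03,.03,.02,.02,0),cyl(.03,.07,.017,.01,0)]
HEAD=[box(0,.13,-.065,.065,0,.095)]
TEST=HEAD+[box(-.19,.13,-.06,.06,0,.012),box(-.17,-.004,-.019,.019,0,.045)]
def place(gs,x,y,yaw,z=0):
    c,s=np.cos(yaw),np.sin(yaw);return [g@np.array([[c,s,0],[-s,c,0],[0,0,1]])+[x,y,z] for g in gs]
def fit(views,gs,x0,z=0,step=(.02,.02,.15)):
    # views: list (name, mask, mp)
    def cost(q):
        c=0
        for n,m,mp in views:
            h=hullmask(n,place(gs,*q,z),mp);c+=1-(h&m).sum()/(h|m).sum()
        return c/len(views)
    best=None
    for dy in(-.15,0,.15):
        s=np.array(x0)+[0,0,dy];S=np.vstack([s,s+np.diag(step)])
        r=minimize(cost,s,method='Nelder-Mead',options=dict(initial_simplex=S,xatol=1e-4,fatol=1e-4,maxiter=400))
        if best is None or r.fun<best.fun: best=r
    return best.x,best.fun
E
python3 - <<'E'
from h import *
V={};I={}
for n in('scene','side'):
    I[n]=camera(n);mp=cam_pose(n)
    V[n]={t:masks_of(t,n) for t in('adaptor','head','tester')};V[n]['mp']=mp
for n in V:
    for t in('adaptor','head','tester'):
        for d in V[n][t][:2]: print(n,t,d['conf'],d['at'],atz(n,*d['at'],.04,V[n]['mp'])[:2])
ad=[]
for n in V:
    best=min(V[n]['adaptor'],key=lambda d:I[n][d['pixels']].astype(float)[:,2].mean());ad.append((n,best['pixels'],V[n]['mp']));print(best['at'])
for v in([ad[0]],[ad[1]],ad):
    a=atz(v[0][0],*np.argwhere(v[0][1]).mean(0)[::-1],.042,v[0][2]);print('ada',fit(v,ADA,[a[0],a[1],0],.042))
hd=[(n,V[n]['head'][0]['pixels'],V[n]['mp']) for n in V]
ts=[(n,V[n]['tester'][0]['pixels'],V[n]['mp']) for n in V]
for v,g in((hd,HEAD),(ts,TEST),([ts[0]],TEST),([ts[1]],TEST)):
    print(fit(v,g,[.6,.1,0]))
E
```

```text
scene adaptor 0.86 [345.1, 157.6] [0.62553094 0.20223923]
scene adaptor 0.72 [330.1, 111.8] [0.48231228 0.28388739]
scene head 0.79 [316.5, 225.0] [0.72663335 0.00289615]
scene tester 0.65 [302.1, 209.8] [0.67166752 0.00473685]
side adaptor 0.74 [275.9, 308.0] [0.49450505 0.27793925]
side adaptor 0.72 [228.7, 279.3] [0.6145394  0.21907762]
side head 0.85 [200.3, 201.7] [ 0.74178889 -0.020764  ]
side tester 0.61 [224.6, 219.1] [0.66256731 0.03139633]
side tester 0.46 [282.3, 320.2] [0.47667825 0.30649577]
[330.1, 111.8]
[275.9, 308.0]
ada (array([0.47809468, 0.27889209, 0.24961751]), np.float64(0.04276985743380857))
ada (array([0.48409468, 0.27224487, 0.26094666]), np.float64(0.04834605597964381))
ada (array([0.48050535, 0.27771958, 0.17393583]), np.float64(0.15080383979123463))
(array([ 0.66682574,  0.01316202, -0.25533143]), np.float64(0.10306174938405444))
(array([ 0.66764599,  0.01216103, -0.25559492]), np.float64(0.06778594832859303))
(array([ 0.66763825,  0.01480299, -0.26021666]), np.float64(0.05175481158013906))
(array([ 0.669827  ,  0.00613377, -0.27449024]), np.float64(0.06403450564034507))
```

jog_arm(
  deltas=[
    [[50, -4, 0, 0, 0, 0, 85], [50, -4, 0, 0, 0, 0, 85], [50, -4, 0, 0, 0, 0, 85], [50, -4, 0, 0, 0, 0, 85], [50, -4, 0, 0, 0, 0, 85]],
  ],
)

```text
clock: 1.4
eef_pos: [0.4835, 0.2477, 0.2315]
tool_rot: [0.713, 0.701, 0.001, 0.002]
ft_force: [2.3, 0.1, -0.8]
grip_width: 0.0849
```

jog_arm(
  deltas=[
    [[0, 0, 0, 0, 0, -8.5, 85], [0, 0, 0, 0, 0, -8.5, 85], [0, 0, 0, 0, 0, -8.5, 85], [0, 0, 0, 0, 0, -8.5, 85], [0, 0, 0, 0, 0, -8.5, 85]],
  ],
)

```text
clock: 1.9
eef_pos: [0.4815, 0.2573, 0.2304]
tool_rot: [0.405, 0.915, 0.001, 0.001]
ft_force: [-0.2, 0.0, -0.6]
grip_width: 0.0852
```

jog_arm(
  deltas=[
    [[0, 0, 0, 0, 0, -8.5, 85], [0, 0, 0, 0, 0, -8.5, 85], [0, 0, 0, 0, 0, -8.5, 85], [0, 0, 0, 0, 0, -8.5, 85], [0, 0, 0, 0, 0, -8.5, 85]],
  ],
)

```text
clock: 2.4
eef_pos: [0.4813, 0.2576, 0.23]
tool_rot: [0.042, 0.999, -0.0, 0.001]
ft_force: [-0.3, -0.0, 0.1]
grip_width: 0.0853
```

jog_arm(
  deltas=[
    [[0, 0, 0, 0, 0, -8.5, 85], [0, 0, 0, 0, 0, -8.5, 85], [0, 0, 0, 0, 0, -2, 85], [0, 0, 0, 0, 0, 0, 85]],
  ],
)

```text
clock: 2.8
eef_pos: [0.4813, 0.2576, 0.2298]
tool_rot: [-0.127, 0.992, -0.0, 0.001]
ft_force: [1.1, 0.0, 0.2]
grip_width: 0.0846
```

```bash
cat > look.py <<'E'
from h import *
import sys
o=get_obs();mp=cam_pose('wrist');a=camera('wrist')
Rm=R.from_quat(o['tool_rot']).as_matrix();print(o['clock'],o['eef_pos'],'xyaw',np.degrees(np.arctan2(Rm[1,0],Rm[0,0])),'z',Rm[:,2],o['ft_force'],o['joint_pos'])
save(a,sys.argv[1]);np.savez('last.npz',a=a,T=mp[1])
E
python3 look.py w1.png; python3 - <<'E'
from h import *
a=camera('wrist');mp=cam_pose('wrist')
for d in masks_of('adaptor','wrist'):
    m=d['pixels'];print(d['conf'],d['at'],m.sum(),a[m].mean(0))
    for z in(.042,): print(fit([('wrist',m,mp)],ADA,[.481,.276,.255],z))
for d in masks_of('rest','wrist'): print('rest',d['conf'],d['at'],atz('wrist',*d['at'],.03,mp))
E
```

```text
2.8 [0.48133431 0.25761891 0.2297824 ] xyaw -165.39983147759025 z [ 1.68298812e-03 -4.05617290e-04 -9.99998502e-01] [1.05642685 0.00815669 0.19577379] [ 4.92064442e-01  3.31799817e-01  1.25321904e-01  1.36302673e+00
 -1.15261656e-03  2.37243309e-01]
0.91 [202.4, 243.0] 1653 [ 64.04053237  92.95523291 162.53599516]
(array([0.481, 0.276, 0.105]), np.float64(1.0))
rest 0.66 [255.4, 176.5] [0.49649453 0.25434167 0.03      ]
```

View pics/w1.png

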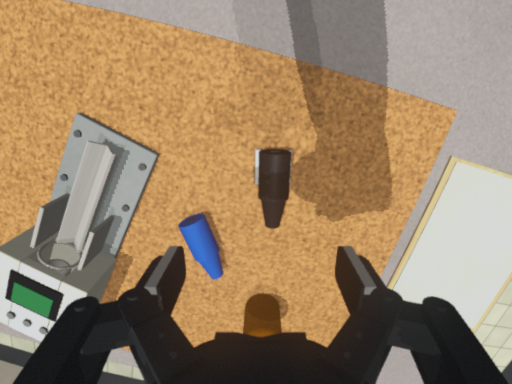

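```bash
python3 - <<'E'
from h import *
L=np.load('last.npz');a=L['a'];mp=(camera_model('wrist'),L['T'])
g=a.max(2);m=np.zeros((384,512),np.uint8);m[140:235,240:310]=(g[140:235,240:310]<75)
k,l,s,c=cv2.connectedComponentsWithStats(m);i=1+np.argmax(s[1:,4]);m=l==i;print(s[i])
q,e=fit([('wrist',m,mp)],ADA,[.481,.276,.255],.042);print(q,e)
P=proj('wrist',[[q[0],q[1],.042]],mp);print(P)
c1,c2=atz('wrist',80,114,.012,mp),atz('wrist',158,154,.012,mp)
print('plate',c1,c2,np.linalg.norm(c1-c2),'yaw',np.degrees(np.arctan2(*(c2-c1)[1::-1]))-90,(c1+c2)/2)
cx,sx=np.cos(-.258),np.sin(-.258)
o=a.copy()
for gs,z in((place(ADA,*q,.042),0),(place(TEST,.667,.012,-.258),0)):
    for gg in gs:
        p=cv2.convexHull(np.round(proj('wrist',gg,mp)).astype(np.int32));cv2.polylines(o,[p],True,(0,255,0),1)
save(cv2.resize(o[90:384,0:340],None,fx=2,fy=2),'ov.png')
E
```

```text
[ 259  149   32   78 1833]
[0.48538144 0.27518672 0.25147742] 0.16301369863013704
[[273.24375355 174.92809956]]
plate [0.47601266 0.00690392 0.012     ] [0.5039929  0.11842076 0.012     ] 0.11497347468232619 yaw -14.085088322947513 [0.49000278 0.06266234 0.012     ]
```

View pics/ov.png

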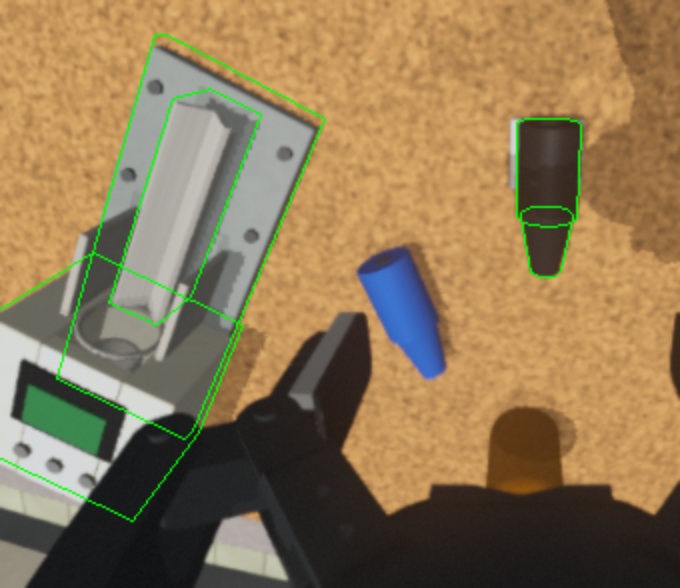

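jog_arm(
  deltas=[
    [[-11, 16, 40, 0, 0, 0, 85], [0, 0, 45, 0, 0, 0, 85], [0, 0, 40, 0, 0, 0, 85], [0, 0, 0, 0, 0, 0, 85]],
  ],
)

```text
clock: 3.4
eef_pos: [0.4912, 0.2778, 0.1044]
tool_rot: [-0.126, 0.992, 0.001, 0.005]
ft_force: [-0.5, -0.9, 0.5]
grip_width: 0.0846
```

```bash
python3 look.py w2.png; cat > near.py <<'E'
from h import *
import sys
L=np.load('last.npz');a=L['a'];mp=(camera_model('wrist'),L['T'])
x,y,yaw,z=map(float,sys.argv[1:5])
roi=cv2.dilate(hullmask('wrist',place(ADA,x,y,yaw,z),mp).astype(np.uint8),np.ones((21,21)))
m=((a.max(2)<75)&(roi>0)).astype(np.uint8)
k,l,s,c=cv2.connectedComponentsWithStats(m);i=1+np.argmax(s[1:,4]);m=cv2.morphologyEx((l==i).astype(np.uint8),cv2.MORPH_CLOSE,np.ones((7,7)))>0;print(s[i])
q,e=fit([('wrist',m,mp)],ADA,[x,y,yaw],z,step=(.008,.008,.08));print(q,e)
d=q[:2]-np.array(get_obs()['eef_pos'])[:2]
Rm=R.from_quat(get_obs()['tool_rot']).as_matrix();print('tool dx dy to origin mm',1e3*Rm[:2,:2].T@d,'toolyaw fwd',np.arctan2(-Rm[1,0],-Rm[0,0]))
o=a.copy()
for gg in place(ADA,*q,z):
    p=cv2.convexHull(np.round(proj('wrist',gg,mp)).astype(np.int32));cv2.polylines(o,[p],True,(0,255,0),1)
save(o,'near.png')
E
python3 near.py .4854 .2752 .2515 .042; cp pics/near.png pics/n2.png
```

```text
3.4 [0.4911728  0.27783837 0.10443737] xyaw -165.57945544607966 z [ 0.00916426  0.00372031 -0.99995109] [-0.50783877 -0.88712394  0.53040391] [ 0.51547787  0.44251592 -0.04754708  1.0709258  -0.00128065  0.26377913]
[ 237  158   50  118 4694]
[0.48597152 0.27668562 0.22005897] 0.07183513248282625
tool dx dy to origin mm [ 7.29830818 -0.31709475] toolyaw fwd 0.25163904824753264
```

View pics/n2.png

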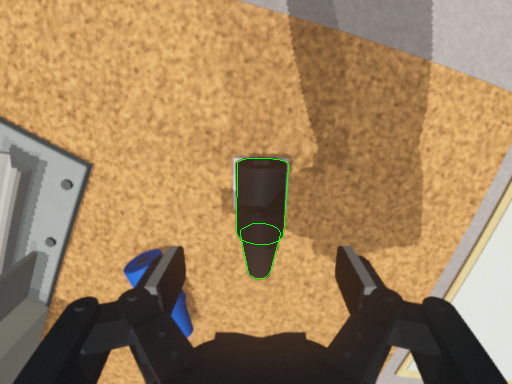

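jog_arm(
  deltas=[
    [[4, 0, 40, 0, 0, 0, 85], [0, 0, 30, 0, 0, 0, 85], [0, 0, 10, 0, 0, 0, 85], [0, 0, 0, 0, 0, 0, 85]],
  ],
)

```text
clock: 3.85
eef_pos: [0.4982, 0.2826, 0.0365]
tool_rot: [-0.125, 0.992, 0.006, 0.015]
ft_force: [-0.2, -0.4, 0.7]
grip_width: 0.0849
```

```bash
python3 look.py w3.png;python3 near.py .4854 .2752 .2515 .042
```

```text
3.85 [0.49823095 0.28260148 0.03650634] xyaw -165.66293120099508 z [ 0.02906158  0.01489754 -0.9994666 ] [-0.16216255 -0.36975694  0.71447869] [ 0.51670406  0.51330188 -0.13270828  0.89215304 -0.00140422  0.26633682]
[ 219  169   75  174 9915]
[0.48640111 0.2761353  0.22865458] 0.06415929203539827
tool dx dy to origin mm [13.9522275  -3.59885172] toolyaw fwd 0.2502552095555698
```

jog_arm(
  deltas=[
    [[11, -3.6, 6, 0.4, 1.8, 0, 85], [0, 0, 0, 0, 0, 0, 85], [0, 0, 0, 0, 0, 0, 85]],
  ],
)

```text
clock: 4.2
eef_pos: [0.4923, 0.2783, 0.0364]
tool_rot: [-0.125, 0.992, 0.002, 0.004]
ft_force: [0.1, 0.1, 0.5]
grip_width: 0.0853
```

```bash
cat > st.py <<'E'
from h import *
import sys
o=get_obs();Rm=R.from_quat(o['tool_rot']).as_matrix();p=np.array(o['eef_pos'])
t=np.array(list(map(float,sys.argv[1:5]))) # x y z fwd yaw
f=np.array([-np.cos(t[3]),-np.sin(t[3]),0]);z=np.array([0,0,-1.]);W=np.c_[f,np.cross(z,f),z]
print(o['clock'],p.round(4),'shift',(1e3*Rm.T@(t[:3]-p)).round(1),'turn',np.degrees(R.from_matrix(Rm.T@W).as_rotvec()).round(2),'F',o['ft_force'].round(1),'w',o['grip_width'])
E
python3 st.py .4893 .2769 .018 .24
```

```text
4.2 [0.4923 0.2783 0.0364] shift [ 3.4 -0.7 18.3] turn [0.15 0.49 0.58] F [0.1 0.1 0.5] w 0.08529104344706984
```

jog_arm(
  deltas=[
    [[5, -1, 14, 0.2, 0.9, 0.6, 85], [0, 0, 8, 0, 0.4, 0, 85], [0, 0, 0, 0, 0, 0, 85]],
  ],
)

```text
clock: 4.5
eef_pos: [0.4883, 0.2765, 0.0141]
tool_rot: [-0.119, 0.993, -0.001, -0.007]
ft_force: [0.6, 0.4, 0.5]
grip_width: 0.085
```

```bash
python3 st.py .4893 .2769 .018 .24
```

```text
4.5 [0.4883 0.2765 0.0141] shift [-1.   0.2 -3.9] turn [-0.02 -0.76 -0.08] F [0.6 0.4 0.5] w 0.08502304780110242
```

Close the fingers.

jog_arm(
  deltas=[
    [[-1, 0, -5, 0, -0.8, 0, 85], [0, 0, 0, 0, 0, 0, 30], [0, 0, 0, 0, 0, 0, 30], [0, 0, 0, 0, 0, 0, 30], [0, 0, 0, 0, 0, 0, 30]],
  ],
)

```text
clock: 5.0
eef_pos: [0.4891, 0.2772, 0.0192]
tool_rot: [-0.119, 0.993, 0.0, 0.001]
ft_force: [-0.2, 1.1, -0.5]
grip_width: 0.0386
```

jog_arm(
  deltas=[
    [[0, 0, 0, 0, 0, 0, 30], [0, 0, 0, 0, 0, 0, 30], [0, 0, 0, 0, 0, 0, 30]],
  ],
)

```text
clock: 5.3
eef_pos: [0.4891, 0.2772, 0.0192]
tool_rot: [-0.119, 0.993, 0.0, 0.001]
ft_force: [-0.5, 0.8, 0.1]
grip_width: 0.0389
```

```bash
python3 st.py .4893 .2769 .018 .24
```

```text
5.3 [0.4891 0.2772 0.0192] shift [-0.2 -0.4  1.2] turn [ 0.01  0.08 -0.05] F [-0.5  0.8  0.1] w 0.038865070529858825
```

jog_arm(
  deltas=[
    [[0, 0, -20, 0, 0, 0, 30], [0, 0, -45, 0, 0, 0, 30], [0, 0, -45, 0, 0, 0, 30], [0, 0, -45, 0, 0, 0, 30], [0, 0, -25, 0, 0, 0, 30]],
  ],
)

```text
clock: 5.8
eef_pos: [0.4845, 0.2735, 0.1974]
tool_rot: [-0.119, 0.993, -0.005, -0.008]
ft_force: [1.5, -0.2, -1.9]
grip_width: 0.0389
```

jog_arm(
  deltas=[
    [[0, 0, 0, 0, 0, 8, 30], [0, 0, 0, 0, 0, 8, 30], [0, 0, 0, 0, 0, 8, 30], [0, 0, 0, 0, 0, 4.5, 30], [0, 0, 0, 0, 0, 0, 30]],
  ],
)

```text
clock: 6.3
eef_pos: [0.4871, 0.2735, 0.2033]
tool_rot: [0.139, 0.99, -0.004, -0.002]
ft_force: [0.6, 0.2, -0.7]
grip_width: 0.0385
```

```bash
python3 st.py .505 .12 .2 -.255
```

```text
6.3 [0.4871 0.2735 0.2033] shift [ -59.6 -142.6    4.4] turn [-0.51 -0.14 -1.42] F [ 0.6  0.2 -0.7] w 0.038496495296456004
```

```bash
python3 st.py .574 .109 .21 -.256
```

```text
6.3 [0.4871 0.2735 0.2033] shift [-128.9 -134.2   -5.8] turn [-0.51 -0.14 -1.37] F [ 0.6  0.2 -0.7] w 0.038496495296456004
```

jog_arm(
  deltas=[
    [[-32, -33, -2, -0.5, 0, -1.4, 30], [-32, -33, -2, 0, 0, 0, 30], [-32, -33, -2, 0, 0, 0, 30], [-30, -33, 0, 0, 0, 0, 30], [0, 0, 0, 0, 0, 0, 30]],
  ],
)

```text
clock: 6.8
eef_pos: [0.5774, 0.1102, 0.2071]
tool_rot: [0.118, 0.993, -0.001, -0.002]
ft_force: [0.1, -0.1, -1.7]
grip_width: 0.039
```

```bash
python3 look.py w4.png; python3 st.py .574 .109 .21 -.256; python3 - <<'E'
from h import *
L=np.load('last.npz');mp=(camera_model('wrist'),L['T']);o=L['a'].copy()
for gg in place(TEST,.667,.012,-.258)+place(ADA,*(get_obs()['eef_pos'][:2]-.003*np.array([.967,-.255])),-.256,get_obs()['eef_pos'][2]+.0228):
    p=cv2.convexHull(np.round(proj('wrist',gg,mp)).astype(np.int32));cv2.polylines(o,[p],True,(0,255,0),1)
save(cv2.resize(o,None,fx=1.55,fy=1.55),'ov4.png')
E
```

```text
6.8 [0.57736863 0.11020964 0.20710172] xyaw 166.4079125802499 z [-0.00475127 -0.00151061 -0.99998757] [ 0.06570341 -0.07375957 -1.68511409] [ 1.88919071e-01  4.30695118e-01  2.12401430e-01  1.35745308e+00
 -5.91455313e-04  4.26141703e-01]
6.85 [0.5762 0.1123 0.207 ] shift [ 1.4 -3.7 -3. ] turn [-0.08 -0.34  1.17] F [ 1.4  0.7 -1.8] w 0.03876261916197702
```

View pics/ov4.png

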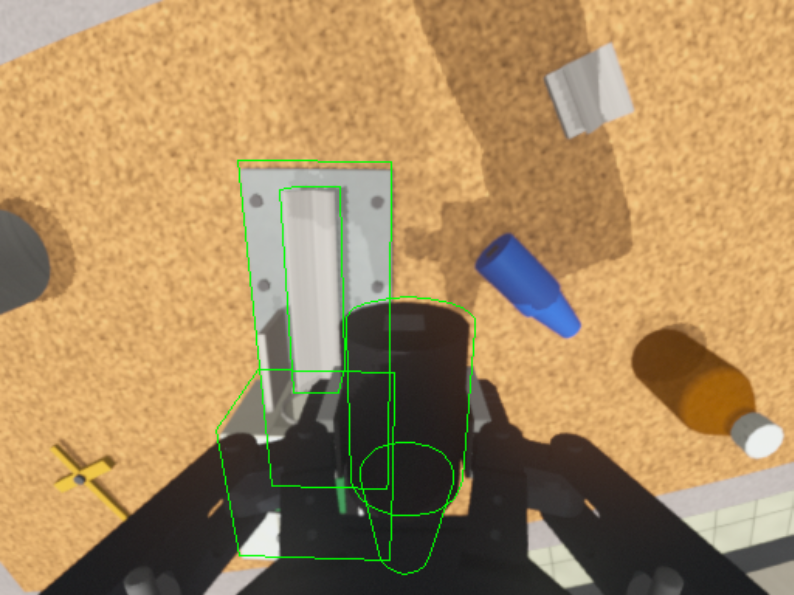

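```bash
python3 st.py .5558 .0413 .10 -.257
```

```text
6.85 [0.5762 0.1123 0.207 ] shift [  2.6 -73.6 107.1] turn [-0.08 -0.34  1.23] F [ 1.4  0.7 -1.8] w 0.03876261916197702
```

jog_arm(
  deltas=[
    [[1, -37, 20, 0, -0.3, 1.2, 30], [1, -36, 20, 0, 0, 0, 30], [0, 0, 30, 0, 0, 0, 30], [0, 0, 25, 0, 0, 0, 30], [0, 0, 0, 0, 0, 0, 30]],
  ],
)

```text
clock: 7.35
eef_pos: [0.5544, 0.0432, 0.1091]
tool_rot: [0.123, 0.992, 0.0, -0.0]
ft_force: [-1.2, 0.4, -0.9]
grip_width: 0.0386
```

```bash
python3 look.py w5.png; python3 st.py .5558 .0413 .05 -.257;  python3 - <<'E'
from h import *
L=np.load('last.npz');mp=(camera_model('wrist'),L['T']);o=L['a'].copy()
for gg in place(TEST,.667,.012,-.258)+place(ADA,*(get_obs()['eef_pos'][:2]),-.256,get_obs()['eef_pos'][2]+.0228):
    p=cv2.convexHull(np.round(proj('wrist',gg,mp)).astype(np.int32));cv2.polylines(o,[p],True,(0,255,0),1)
save(cv2.resize(o,None,fx=1.55,fy=1.55),'ov5.png')
E
```

```text
7.35 [0.55438366 0.04316586 0.10908933] xyaw 165.85239002291573 z [-8.53018810e-04  5.44091589e-04 -9.99999488e-01] [-1.24076888  0.41151824 -0.92068286] [ 7.73739425e-02  4.31104152e-01 -5.24100084e-02  1.08809058e+00
  6.08399368e-04  3.24296225e-01]
7.4 [0.5555 0.0435 0.1108] shift [-0.7 -2.1 60.8] turn [0.07 0.08 0.59] F [ 0.6 -0.1 -0.9] w 0.03866324183928979
```

View pics/ov5.png

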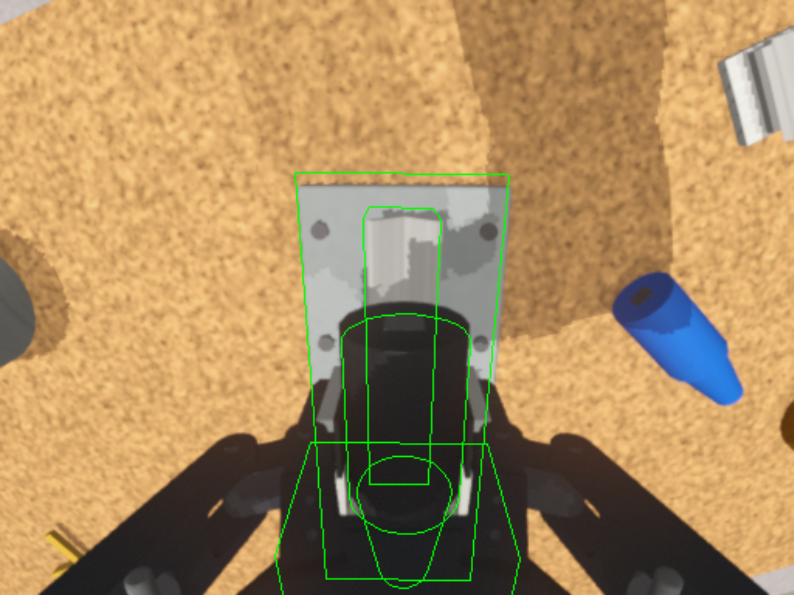

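jog_arm(
  deltas=[
    [[0, -1.4, 20, 0, 0, 0.6, 30], [0, 0, 20, 0, 0, 0, 30], [0, 0, 15, 0, 0, 0, 30], [0, 0, 0, 0, 0, 0, 30], [0, 0, 0, 0, 0, 0, 30]],
  ],
)

```text
clock: 7.9
eef_pos: [0.5613, 0.0474, 0.0632]
tool_rot: [0.124, 0.992, 0.002, 0.007]
ft_force: [0.1, -0.3, -0.6]
grip_width: 0.0387
```

```bash
python3 st.py .556 .042 .033 -.258
```

```text
7.9 [0.5613 0.0474 0.0632] shift [ 4.2 -6.8 30.1] turn [0.37 0.79 0.58] F [ 0.1 -0.3 -0.6] w 0.03867093396727554
```

jog_arm(
  deltas=[
    [[4.2, -6.8, 4, 0.4, 0.8, 0.6, 30], [0, 0, 0, 0, 0, 0, 30], [0, 0, 0, 0, 0, 0, 30]],
  ],
)

```text
clock: 8.2
eef_pos: [0.5577, 0.0424, 0.0627]
tool_rot: [0.128, 0.992, 0.0, 0.002]
ft_force: [0.2, 0.7, -0.9]
grip_width: 0.0384
```

```bash
python3 st.py .556 .042 .033 -.258
```

```text
8.2 [0.5577 0.0424 0.0627] shift [ 1.7 -0.9 29.7] turn [0.05 0.26 0.03] F [ 0.2  0.7 -0.9] w 0.03841749558726594
```

jog_arm(
  deltas=[
    [[1.7, -1.5, 12, 0.1, 0.6, 0, 30], [0.5, -0.5, 8, 0, 0.4, 0, 30], [0, 0, 3, 0, 0, 0, 30], [0, 0, 0, 0, 0, 0, 30]],
  ],
)

```text
clock: 8.6
eef_pos: [0.5563, 0.0415, 0.039]
tool_rot: [0.128, 0.992, 0.002, -0.006]
ft_force: [1.0, 1.1, -0.4]
grip_width: 0.0389
```

```bash
python3 st.py .556 .042 .033 -.258
```

```text
8.6 [0.5563 0.0415 0.039 ] shift [0.4 0.4 6. ] turn [ 0.11 -0.67  0.03] F [ 1.   1.1 -0.4] w 0.03889647503452729
```

jog_arm(
  deltas=[
    [[0.4, 0.4, 4, 0.1, -0.6, 0, 30], [0, 0, 2, 0, 0, 0, 30], [0, 0, 0, 0, 0, 0, 30]],
  ],
)

```text
clock: 8.9
eef_pos: [0.556, 0.0424, 0.0325]
tool_rot: [0.128, 0.992, 0.0, -0.0]
ft_force: [1.5, 0.2, 0.2]
grip_width: 0.0387
```

```bash
python3 st.py .556 .042 .033 -.258
```

```text
8.9 [0.556  0.0424 0.0325] shift [-0.1 -0.4 -0.5] turn [ 0.03 -0.02  0.05] F [1.5 0.2 0.2] w 0.03869602444602305
```

jog_arm(
  deltas=[
    [[0, 0, 0, 0, 0, 0, 60], [0, 0, 0, 0, 0, 0, 80], [0, 0, 0, 0, 0, 0, 85], [0, 0, 0, 0, 0, 0, 85], [0, 0, 0, 0, 0, 0, 85]],
  ],
)

```text
clock: 9.4
eef_pos: [0.5562, 0.0416, 0.033]
tool_rot: [0.128, 0.992, -0.001, 0.0]
ft_force: [-1.2, 0.7, 0.2]
grip_width: 0.0847
```

```bash
python3 look.py w6.png; python3 st.py .556 .042 .033 -.258; python3 near.py .553 .042 -.258 .055; cp pics/near.png pics/n6.png
```

```text
9.4 [0.55615613 0.04163548 0.03302778] xyaw 165.24161168287802 z [ 3.66393260e-04 -1.19484633e-03 -9.99999219e-01] [-1.24213758  0.7009811   0.22197905] [ 0.07538694  0.51395855 -0.14186677  0.91469564 -0.00121905  0.33296959]
9.45 [0.5562 0.0416 0.033 ] shift [0.3 0.3 0. ] turn [-0.06  0.04  0.02] F [ 0.7 -1.5  0.4] w 0.08454907260794554
[  219   193    85   188 13031]
[ 0.55339471  0.04339309 -0.25076898] 0.12460160874184245
tool dx dy to origin mm [3.14072101 0.98946358] toolyaw fwd -0.2576637082832342
```

View pics/n6.png

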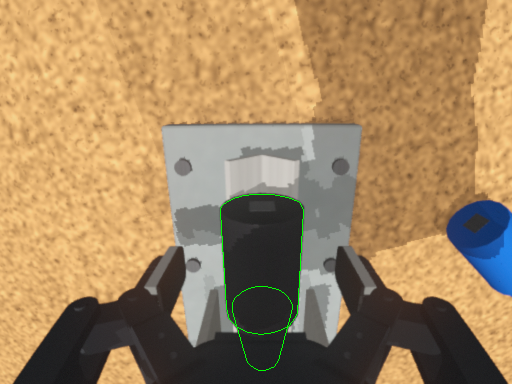

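jog_arm(
  deltas=[
    [[0, 0, -15, 0, 0, 0, 85], [0, 0, -25, 0, 0, 0, 85], [0, 0, -35, 0, 0, 0, 85], [0, 0, -30, 0, 0, 0, 85], [0, 0, 0, 0, 0, 0, 85]],
  ],
)

```text
clock: 9.95
eef_pos: [0.5546, 0.0414, 0.1399]
tool_rot: [0.129, 0.992, -0.001, -0.002]
ft_force: [0.5, -0.5, -0.4]
grip_width: 0.0849
```

jog_arm(
  deltas=[
    [[20, 0, 0, 0, 0, 0, 0], [30, 0, 0, 0, 0, 0, 0], [20, 0, 0, 0, 0, 0, 0], [0, 0, 0, 0, 0, 0, 0], [0, 0, 0, 0, 0, 0, 0]],
  ],
)

```text
clock: 10.45
eef_pos: [0.4855, 0.0593, 0.1391]
tool_rot: [0.129, 0.992, -0.001, -0.001]
ft_force: [1.0, -0.2, 0.5]
grip_width: 0.0118
```

```bash
python3 look.py w7.png; python3 near.py .553 .043 -.258 .055; python3 st.py .4999 .0565 .048 -.258
```

```text
10.45 [0.48551393 0.05926364 0.13910541] xyaw 165.1691714761077 z [-0.00258248 -0.00207814 -0.99999451] [ 1.03494665 -0.22554366  0.48248863] [ 0.12254679  0.28308642 -0.18758061  1.10294645 -0.00174687  0.38139342]
[ 231  227   63  105 4158]
[ 0.5543171   0.04298476 -0.24058723] 0.35330490405117265
tool dx dy to origin mm [-70.68861434   1.92817916] toolyaw fwd -0.2590209769774716
10.5 [0.4855 0.0592 0.139 ] shift [-14.9   1.3  90.9] turn [-0.16 -0.14 -0.06] F [-0.1 -0.   0.1] w 0.00481760647915294
```

jog_arm(
  deltas=[
    [[0, 1.3, 25, 0, 0, 0, 0], [0, 0, 30, 0, 0, 0, 0], [0, 0, 20, 0, 0, 0, 0], [0, 0, 0, 0, 0, 0, 0], [0, 0, 0, 0, 0, 0, 0]],
  ],
)

```text
clock: 11.0
eef_pos: [0.4922, 0.0595, 0.0621]
tool_rot: [0.13, 0.991, -0.001, 0.002]
ft_force: [-0.2, -0.0, 0.9]
grip_width: -0.0001
```

```bash
python3 st.py .4855 .0606 .048 -.258
```

```text
11.0 [0.4922 0.0595 0.0621] shift [ 6.8 -0.7 14. ] turn [-0.06  0.19 -0.18] F [-0.2 -0.   0.9] w -9.462507405695678e-05
```

jog_arm(
  deltas=[
    [[2, 0, 9, 0, 0.4, -0.2, 0], [0, 0, 5, 0, 0, 0, 0], [0, 0, 0, 0, 0, 0, 0], [0, 0, 0, 0, 0, 0, 0]],
  ],
)

```text
clock: 11.4
eef_pos: [0.4932, 0.0601, 0.0495]
tool_rot: [0.129, 0.992, 0.0, 0.0]
ft_force: [-0.2, 0.2, -0.3]
grip_width: 0.0
```

```bash
cat > fr.py <<'E'
from h import *
F=[];M=[-.967,.255] # push resistance direction
for i in range(5):
    camera('wrist');o=get_obs();F.append(o['ft_force'])
F=np.array(F);r=np.array(F[:,:2])@M
p=o['eef_pos'];d=(np.array(p)-[.667,.0125,0])
print('clk',o['clock'],'resist',r.round(1),r.mean().round(2),'fwd mm',1e3*(d@[.967,-.255,0]).round(4),'left',1e3*(d@[.255,.967,0]).round(4),'z',p[2].round(4))
E
python3 fr.py; python3 st.py .4855 .0606 .048 -.258
```

```text
clk 11.65 resist [ 0.1  0.4 -0.1 -0.   0.1] 0.09 fwd mm -180.4 left 1.7 z 0.0495
11.65 [0.493  0.0601 0.0495] shift [ 7.4 -1.4  1.5] turn [0.04 0.02 0.01] F [-0.2 -0.4  0.9] w -6.331909189722617e-05
```

jog_arm(
  deltas=[
    [[-4, -0.8, 0, 0, 0, 0, 0], [-4, 0, 0, 0, 0, 0, 0], [-4, 0, 0, 0, 0, 0, 0], [-4, 0, 0, 0, 0, 0, 0], [-4, 0, 0, 0, 0, 0, 0]],
  ],
)

```text
clock: 12.15
eef_pos: [0.5133, 0.054, 0.0499]
tool_rot: [0.128, 0.992, 0.001, 0.0]
ft_force: [-1.6, 1.3, 1.2]
grip_width: 0.0002
```

```bash
python3 fr.py; python3 st.py .4855 .0606 .048 -.258
```

```text
clk 12.4 resist [ 0.1  0.7  0.2  0.6 -0. ] 0.31 fwd mm -159.1 left 0.8 z 0.0499
12.4 [0.5134 0.0539 0.0499] shift [28.7 -0.6  1.8] turn [0.05 0.07 0.02] F [-0.  -0.2  0.2] w 5.874948547798937e-05
```

jog_arm(
  deltas=[
    [[-4, 0, 0, 0, 0, 0, 0], [-4, 0, 0, 0, 0, 0, 0], [-4, 0, 0, 0, 0, 0, 0], [-4, 0, 0, 0, 0, 0, 0], [-4, 0, 0, 0, 0, 0, 0]],
  ],
)

```text
clock: 12.9
eef_pos: [0.5319, 0.049, 0.0497]
tool_rot: [0.128, 0.992, 0.0, -0.001]
ft_force: [-1.8, 0.9, 1.6]
grip_width: 0.0001
```

jog_arm(
  deltas=[
    [[-4, 0, 0, 0, 0, 0, 0], [-4, 0, 0, 0, 0, 0, 0], [-4, 0, 0, 0, 0, 0, 0], [-4, 0, 0, 0, 0, 0, 0], [-4, 0, 0, 0, 0, 0, 0]],
  ],
)

```text
clock: 13.4
eef_pos: [0.5531, 0.0435, 0.0497]
tool_rot: [0.128, 0.992, 0.001, -0.001]
ft_force: [-1.7, 1.1, 2.6]
grip_width: -0.0004
```

```bash
python3 look.py w8.png; python3 fr.py; python3 st.py .553 .043 .048 -.258;python3 near.py .573 .038 -.258 .055; cp pics/near.png pics/n8.png
```

```text
13.4 [0.55307364 0.04348207 0.04967911] xyaw 165.29222824262197 z [-0.00231463  0.00151051 -0.99999618] [-1.70393455  1.09886947  2.55837817] [ 0.07753563  0.49105931 -0.12963633  0.95229136  0.00168525  0.33423397]
clk 13.7 resist [-0.4 -0.1  1.5  0.1  0.4] 0.31 fwd mm -118.2 left 0.8 z 0.0497
13.7 [0.5529 0.0434 0.0497] shift [-0.2 -0.4  1.7] turn [ 0.04 -0.12  0.07] F [-0.4 -0.2 -0.4] w -5.327085750089814e-05
[ 216  235   87  148 8769]
[ 0.59858392  0.03170806 -0.25965295] 0.24852844996729884
tool dx dy to origin mm [-47.15650556   0.25080311] toolyaw fwd -0.2568326776082857
```

View pics/n8.png

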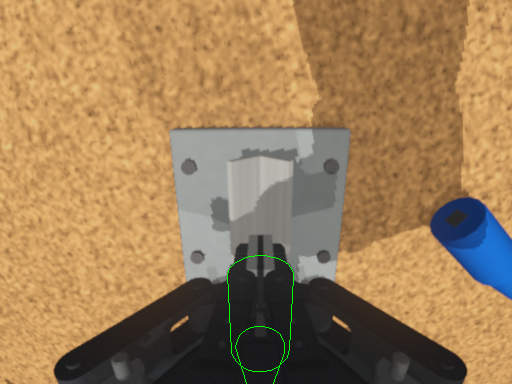

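jog_arm(
  deltas=[
    [[-4, 0, 0, 0, 0, 0, 0], [-4, 0, 0, 0, 0, 0, 0], [-4, 0, 0, 0, 0, 0, 0], [-4, 0, 0, 0, 0, 0, 0], [-4, 0, 0, 0, 0, 0, 0]],
  ],
)

```text
clock: 14.2
eef_pos: [0.5719, 0.0384, 0.0496]
tool_rot: [0.128, 0.992, 0.001, -0.002]
ft_force: [-0.9, 1.3, 0.3]
grip_width: -0.0002
```

jog_arm(
  deltas=[
    [[-2, 0, 0, 0, 0, 0, 0], [-2, 0, 0, 0, 0, 0, 0]],
  ],
)

```text
clock: 14.4
eef_pos: [0.5765, 0.0373, 0.0495]
tool_rot: [0.128, 0.992, 0.001, -0.002]
ft_force: [-2.8, 1.9, 1.1]
grip_width: 0.0002
```

```bash
python3 fr.py; python3 st.py .553 .043 .048 -.258
```

```text
clk 14.65 resist [ 1.3  1.2 -0.2  0.3  1.2] 0.75 fwd mm -93.60000000000001 left 0.8 z 0.0496
14.65 [0.5767 0.0372 0.0496] shift [24.4 -0.4  1.7] turn [ 0.03 -0.23  0.1 ] F [-1.2 -0.   0.1] w 0.00016239786322706562
```

jog_arm(
  deltas=[
    [[-1.5, 0, 0, 0, 0, 0, 0], [-1.5, 0, 0, 0, 0, 0, 0], [-1.5, 0, 0, 0, 0, 0, 0], [-1, 0, 0, 0, 0, 0, 0], [-1, 0, 0, 0, 0, 0, 0]],
  ],
)

```text
clock: 15.15
eef_pos: [0.582, 0.0358, 0.0495]
tool_rot: [0.128, 0.992, 0.001, -0.003]
ft_force: [-1.9, -0.1, 1.5]
grip_width: -0.0001
```

jog_arm(
  deltas=[
    [[-1, 0, 0, 0, 0.1, 0, 0], [-1, 0, 0, 0, 0, 0, 0], [-0.5, 0, 0, 0, 0, 0, 0]],
  ],
)

```text
clock: 15.45
eef_pos: [0.5845, 0.0351, 0.0495]
tool_rot: [0.128, 0.992, 0.001, -0.004]
ft_force: [-1.1, 0.3, 1.1]
grip_width: 0.0004
```

jog_arm(
  deltas=[
    [[-1, 0, 0, 0, 0, 0, 0], [-1, 0, 0, 0, 0, 0, 0], [-0.5, 0, 0, 0, -0.3, 0, 0]],
  ],
)

```text
clock: 15.75
eef_pos: [0.5874, 0.0344, 0.0495]
tool_rot: [0.128, 0.992, 0.0, -0.001]
ft_force: [-1.5, 0.8, 0.5]
grip_width: -0.0007
```

jog_arm(
  deltas=[
    [[-1, 0, 0, 0, 0, 0, 0], [-1, 0, 0, 0, 0, 0, 0], [-0.5, 0, 0, 0, 0, 0, 0]],
  ],
)

```text
clock: 16.05
eef_pos: [0.5899, 0.0338, 0.0494]
tool_rot: [0.128, 0.992, 0.0, -0.001]
ft_force: [-1.7, 1.3, 1.1]
grip_width: -0.0004
```

jog_arm(
  deltas=[
    [[-1, 0, 0, 0, 0, 0, 0], [-1, 0, 0, 0, 0, 0, 0], [-0.5, 0, 0, 0, 0, 0, 0]],
  ],
)

```text
clock: 16.35
eef_pos: [0.5925, 0.0331, 0.0494]
tool_rot: [0.128, 0.992, 0.0, -0.001]
ft_force: [-2.0, 0.1, 0.4]
grip_width: -0.0001
```

jog_arm(
  deltas=[
    [[-1, 0, 0, 0, 0, 0, 0], [-1, 0, 0, 0, 0, 0, 0], [-0.5, 0, 0, 0, 0, 0, 0]],
  ],
)

```text
clock: 16.65
eef_pos: [0.5951, 0.0324, 0.0494]
tool_rot: [0.128, 0.992, 0.0, -0.001]
ft_force: [-0.6, 0.7, 1.3]
grip_width: 0.0001
```

jog_arm(
  deltas=[
    [[-1, 0, 0, 0, 0, 0, 0], [-1, 0, 0, 0, 0, 0, 0], [-0.5, 0, 0, 0, 0, 0, 0]],
  ],
)

```text
clock: 16.95
eef_pos: [0.5977, 0.0317, 0.0494]
tool_rot: [0.128, 0.992, 0.0, -0.001]
ft_force: [-1.4, 1.0, 1.1]
grip_width: -0.0002
```

jog_arm(
  deltas=[
    [[-1, 0, 0, 0, 0, 0, 0], [-1, 0, 0, 0, 0, 0, 0], [-0.5, 0, 0, 0, 0, 0, 0]],
  ],
)

```text
clock: 17.25
eef_pos: [0.6004, 0.031, 0.0494]
tool_rot: [0.128, 0.992, 0.0, -0.001]
ft_force: [-1.2, 0.3, 1.5]
grip_width: -0.0001
```

jog_arm(
  deltas=[
    [[-1, 0, 0, 0, 0, 0, 0], [-1, 0, 0, 0, 0, 0, 0], [-0.5, 0, 0, 0, 0, 0, 0]],
  ],
)

```text
clock: 17.55
eef_pos: [0.603, 0.0303, 0.0494]
tool_rot: [0.128, 0.992, 0.0, -0.001]
ft_force: [-1.7, 0.7, 0.9]
grip_width: 0.0003
```

jog_arm(
  deltas=[
    [[-1, 0, 0, 0, 0, 0, 0], [-1, 0, 0, 0, 0, 0, 0], [-0.5, 0, 0, 0, 0, 0, 0]],
  ],
)

```text
clock: 17.85
eef_pos: [0.6056, 0.0297, 0.0494]
tool_rot: [0.128, 0.992, 0.0, -0.001]
ft_force: [-1.4, -1.3, 1.9]
grip_width: -0.0002
```

jog_arm(
  deltas=[
    [[-1, 0, 0, 0, 0, 0, 0], [-1, 0, 0, 0, 0, 0, 0], [-0.5, 0, 0, 0, 0, 0, 0]],
  ],
)

```text
clock: 18.15
eef_pos: [0.6083, 0.029, 0.0494]
tool_rot: [0.128, 0.992, 0.001, -0.001]
ft_force: [-1.2, 1.1, 1.2]
grip_width: 0.0
```

jog_arm(
  deltas=[
    [[-1, 0, 0, 0, 0, 0, 0], [-1, 0, 0, 0, 0, 0, 0], [-0.5, 0, 0, 0, 0, 0, 0]],
  ],
)

```text
clock: 18.45
eef_pos: [0.6109, 0.0283, 0.0493]
tool_rot: [0.128, 0.992, 0.001, -0.001]
ft_force: [-2.6, 0.4, 1.8]
grip_width: 0.0
```

jog_arm(
  deltas=[
    [[-1, 0, 0, 0, 0, 0, 0], [-1, 0, 0, 0, 0, 0, 0]],
  ],
)

```text
clock: 18.65
eef_pos: [0.613, 0.0277, 0.0493]
tool_rot: [0.128, 0.992, 0.0, -0.001]
ft_force: [-1.5, -0.3, 0.8]
grip_width: -0.0002
```

```bash
python3 fr.py
```

```text
clk 18.9 resist [ 1.   1.1  0.9  1.1 -0.3] 0.76 fwd mm -56.0 left 1.0 z 0.0493
```

Only sliding friction so far; carrying on.

jog_arm(
  deltas=[
    [[-1, 0, 0, 0, 0, 0, 0], [-1, 0, 0, 0, 0, 0, 0], [-0.5, 0, 0, 0, 0, 0, 0]],
  ],
)

```text
clock: 19.2
eef_pos: [0.614, 0.0275, 0.0493]
tool_rot: [0.127, 0.992, 0.001, -0.003]
ft_force: [-3.9, -0.1, 2.7]
grip_width: 0.0003
```

```bash
python3 fr.py;python3 st.py .6141 .0275 .0493 -.258
```

```text
clk 19.45 resist [4.6 3.7 4.3 3.5 4.7] 4.17 fwd mm -55.0 left 1.0 z 0.0493
19.45 [0.6141 0.0274 0.0493] shift [-0.   0.1 -0. ] turn [ 0.03 -0.32  0.15] F [-4.6  0.8  2.7] w 0.0002294082338090225
```

jog_arm(
  deltas=[
    [[0.5, 0, 0, 0, 0, 0, 0], [0.5, 0, 0, 0, 0, 0, 0], [0.5, 0, 0, 0, 0, 0, 0], [0.5, 0, 0, 0, 0, 0, 0], [0.5, 0, 0, 0, 0, 0, 0]],
  ],
)

```text
clock: 19.95
eef_pos: [0.6139, 0.0275, 0.0493]
tool_rot: [0.128, 0.992, 0.0, -0.0]
ft_force: [-1.6, 0.2, -0.1]
grip_width: 0.0003
```

```bash
python3 fr.py
```

```text
clk 20.2 resist [1.8 0.5 0.3 0.3 0.9] 0.76 fwd mm -55.300000000000004 left 1.0 z 0.0493
```

jog_arm(
  deltas=[
    [[0.5, 0, 0, 0, 0, 0, 0], [0.5, 0, 0, 0, 0, 0, 0], [0.5, 0, 0, 0, 0, 0, 0], [0.7, 0, 0, 0, 0, 0, 0], [1, 0, 0, 0, 0, 0, 0]],
  ],
)

```text
clock: 20.7
eef_pos: [0.6114, 0.028, 0.0495]
tool_rot: [0.128, 0.992, 0.0, 0.0]
ft_force: [-0.0, -0.5, 0.2]
grip_width: -0.0001
```

```bash
python3 fr.py
```

```text
clk 20.95 resist [-0.3  0.2 -0.2  0.6  0.1] 0.11 fwd mm -57.8 left 0.9 z 0.0495
```

jog_arm(
  deltas=[
    [[3, 0, 0, 0, 0, 0, 0], [8, 0, 0, 0, 0, 0, 0], [20, 0, 0, 0, 0, 0, 0], [30, 0, 0, 0, 0, 0, 0], [30, 0, 0, 0, 0, 0, 0]],
  ],
)

```text
clock: 21.45
eef_pos: [0.5231, 0.0513, 0.0491]
tool_rot: [0.129, 0.992, 0.001, 0.002]
ft_force: [0.3, 0.6, 0.0]
grip_width: -0.0
```

jog_arm(
  deltas=[
    [[0, 0, -25, 0, 0, 0, 0], [0, 0, -40, 0, 0, 0, 0], [0, 0, -40, 0, 0, 0, 0], [0, 0, 0, 0, 0, 0, 0], [0, 0, 0, 0, 0, 0, 0]],
  ],
)

```text
clock: 21.95
eef_pos: [0.5095, 0.0524, 0.1542]
tool_rot: [0.127, 0.992, -0.001, -0.006]
ft_force: [1.1, 0.1, -0.5]
grip_width: 0.0002
```

```bash
python3 look.py w9.png; python3 - <<'E'
from h import *
L=np.load('last.npz');mp=(camera_model('wrist'),L['T']);o=L['a'].copy()
q=np.array([.667,.0125])-.014*np.array([.967,-.255])
for gg in place(ADA[:1],*q,-.258,.055):
    p=cv2.convexHull(np.round(proj('wrist',gg,mp)).astype(np.int32));cv2.polylines(o,[p],True,(0,255,0),1)
s=camera('side');save(np.hstack([cv2.resize(o[150:384,130:400],(400,347)),cv2.resize(s[150:280,140:320],(400,347))[:347]]),'f.png')
E
```

```text
21.95 [0.50946639 0.05244599 0.15417327] xyaw 165.37707050193953 z [-1.13363557e-02 -3.05789660e-04 -9.99935695e-01] [ 1.11682243  0.06166467 -0.52460905] [ 1.02077360e-01  3.19851965e-01 -9.36153898e-02  1.16863772e+00
  8.50978892e-04  3.57273616e-01]
```

View pics/f.png

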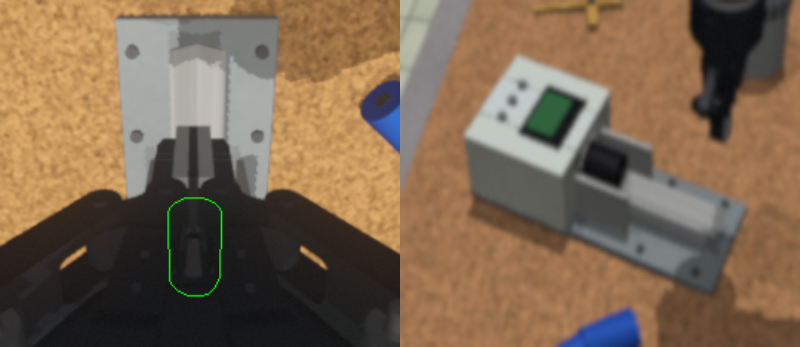

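```bash
python3 -c "
from workcell import *
print(job_done())"
```

```text
the job is handed in; nothing more can be done
None
```

The black adaptor is nested in the tester, nose first, and the job was handed in at about 22 s on the robot's clock. No verdict was reported.

- **Laying:** I picked it from the V-rest and released it in the cradle with its origin about 118 mm before the mouth. The wrist picture showed it seated straight in the groove.
- **Pushing:** I pushed from behind with shut fingers in steps of 4 mm, then 1 mm. Resistance stayed at about 1–2 N until the tool was 55 mm short of the mouth plane. There it rose to a steady 4.2 N and the tool stopped advancing after about 1 mm. I took this as the sleeve, pressed back roughly 1 mm. It puts the adaptor's origin near -14 mm, inside the stated 36 to 0 mm range.
- **Backing off:** I let the push off in 0.5 mm rows. The force fell to about 0.8 N, then to zero, before I retracted and lifted.

**Last checks:** The final side picture shows the adaptor straight between the rails with its nose in the mouth. The arm stayed clear of the canister, bottle, cap and gauge, but I did not re-measure where they stand. I also could not see the residual contact with the sleeve. I assume it, because cradle friction should hold the adaptor there.

Some automatic outline fits matched the picture poorly when the fingers covered the adaptor, and I did not rely on those.

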